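# Peel the top tray off a tightly clipped stack and hold it out for filling

### The arm

A 7-joint arm with a two-finger parallel gripper is mounted at the origin on the work surface; the furniture and walls round the work are solid. World frame = base frame: x ahead of the robot, y to its left, z up, the work surface at z = 0. Lengths are in mm, angles in rad, forces in N, time in s.
With the tool pointing down it reaches from about 400 to 875 mm from the base axis. Payload 19.3 kg.
Tool frame: the origin (TCP) lies at the very end of the fingers, on their centre line; the grasp point (between the pads) lies 19 mm behind it (grip_point_offset is the z of the grasp point in the tool frame, in mm); z points along the fingers, x is the direction in which the jaws open and shut, and the axes are right-handed (so a half turn about z gives the same grasp; the last joint's range is limited). The gripper opens to 85 mm and grips with 20 to 120 N. Pads are 22 mm wide; open, the fingers measure 114 mm over their backs; the gripper's body (76 mm by 85 mm) begins 54 mm behind the grasp point. The pads swing forward as they close: fully open they stand 13 mm farther back than shut.
Start: joints at [-1.176, 0.521, -0.036, 1.599, 0.021, 1.021, -0.113], TCP at [280.168, 558.677, 203.691] pointing down, gripper open.
Joint ranges: [-2.91, 2.91], [-0.3, 2.13], [-1.5, 1.42], [0.17, 2.43], [-1.26, 4.41], [0.16, 1.93], [-2.52, 2.52]. Speed limits (rad/s): [1.89, 1.89, 2.39, 2.39, 3.01, 3.01, 3.01].

### API

Orientations are given as a 3x3 rotation matrix whose columns are the frame's x, y, z axes.
In Python, from workcell import movep, movel, goto_joints, open_gripper, clamp, wait, inverse_kinematics, read_state, camera, PlanningError, finish_job, grip_point_offset gives the robot as it stands. Calls block until the motion is done:
- movep(position, orientation): joint-space move of the TCP to a pose.
- movel(position, frame=None, max_speed=150, guard=None): straight line of the TCP; frame=None keeps the orientation; max_speed is the mean speed in mm/s. With guard (N) it stops when the force on the tool has changed by that much, and returns True; else False.
- goto_joints(angles): joint-space move.
- open_gripper() and clamp(): open the fingers fully, or close them until they stop; the grip force is fixed at half the most.
- wait(seconds).
- inverse_kinematics(position, orientation): joint angles nearest the present ones, or None.
- read_state(): the state.
- camera(name): name is "scene" or "top" or "wrist"; returns a dict with "image" (384x512x3 uint8, blue, green, red), "range_z" (384x512 float32, mm along the optical axis (not along the pixel's ray), 0 where there is no reading), "fx", "fy", "cx", "cy" (pixels), "cam_to_world" (4x4, takes a point from camera to world coordinates). Camera axes: x right, y up, looking along -z (the intrinsics and any distortion apply to the point x, -y, -z); pixel columns grow to the right and rows downward; lengths in mm; the calibration is good to about 2 mm. A picture is of the moment at which its call begins.
A pose or a line that the arm cannot do raises PlanningError and nothing moves.
- finish_job(): hands the job in, once; it reports no verdict.
The state is a dict: "time": time; "qpos": joint angles; "qvel": joint speeds; "joint_efforts": joint torques, N m; "eef_pos": TCP position; "tool_rot": TCP orientation; "ft_force": force on the tool from outside, world axes, zero at the start; "torque": the same for the moment, N m; "finger_gap": finger opening in mm.
Only numpy, scipy, OpenCV 4.12 (cv2) and the standard library are available. Lean on these libraries where they do the work, as an engineer would, in place of code of your own. Each camera call takes 0.05 s, during which the arm holds its last target.

### The job

The formed food trays sit tight in the stack holder, their rims caught by the sprung clips at its two sides and held at the back by a small lever. Swing that hold-down lever all the way up off the stack, lift the top tray by one corner first so that it peels out of one clip after the other and the tray below stays in the stack, then bring it right way up over the middle of the empty steel drip tray and hold it there, level, its underside about 10 cm above the table, ready to be filled. Finish while still holding it (do not put it down or let go), and leave everything else where it stands.

Things in the scene. Friction and masses are not known exactly. Their poses are not given: they have to be found in the camera images.
- tray_holder: Fixed steel stand with a stack of five nested grey trays. Origin on the table under the stack's centre, z up, x from its front (turned roughly to the robot) to the rear post with the lever's pivot, y left. Base plate x -54 to 94, y +-56 mm (hinges of the side clips to +-70), 8 mm high; post x 68 to 91 mm, 22 mm wide, 122 mm high. Tray rims lie 14 mm above each other, the top tray's 100 mm above the table.
- hold_down (a joint): Angle of the hold-down lever, rad: 0 = lowered, rubber foot on the middle of the top tray's rear rim; grows as the free end swings up and back about the holder's y axis; 1.57 = upright, stop at 1.65. The foot clears the tray above 1.15. Turns stiffly (about 1 N at the ball), stays where it is left, no spring.
- lever_pivot (a point): Hinge axis of the lever, in the middle of the fork of the pivot head: 78 mm behind the stack's centre (holder +x), 112 mm above the table.
- lever_ball (a point): Centre of the black ball, 18 mm across, at the free end of the lever, 78 mm from the hinge axis. With the lever down it hovers over the centre of the top tray, 48 mm above that tray's floor, pointing to the holder's front. The lever bar behind the ball is 9 mm wide and 5 mm thick.
- top_tray: Uppermost tray, the one to take: 100 x 124 x 36 mm (x, y, z), about 50 g. Origin: centre of its underside; axes as the holder's while stacked. Walls 2 mm, flaring 15 degrees; opening 82 x 106 mm at the rim, 64 x 88 mm at the floor. The rim is 9 mm wide with a turned-down lip 8 mm high: pinch it across its width from above; 6 mm of air lie between the lip and the next tray's rim.
- top_corner0 (a point): Top of the top tray's rim at its front left corner (seen from the holder's front): on the rim's middle line, -45.5, +57.5, 36 mm from the tray's origin.
- top_corner1 (a point): Top of the top tray's rim at its front right corner (seen from the holder's front): on the rim's middle line, -45.5, -57.5, 36 mm from the tray's origin.
- top_corner2 (a point): Top of the top tray's rim at its back right corner (seen from the holder's front): on the rim's middle line, +45.5, -57.5, 36 mm from the tray's origin.
- top_corner3 (a point): Top of the top tray's rim at its back left corner (seen from the holder's front): on the rim's middle line, +45.5, +57.5, 36 mm from the tray's origin.
- second_tray: Next tray, same shape, must stay in the stack; origin (centre of its underside) 14 mm under the top tray's. The nest is 22 mm deep with 1.7 mm play.
- left_clip (a joint): Angle of the sprung steel clip on the holder's left (+y) side, rad: 0 = shut, grows as it bends outward (at most 0.25). 24 mm wide, at the middle of the side, up to 115 mm high; its nose reaches 3 mm over the top tray's rim and a ridge over the second tray's. A rim edge lifted 6 mm pushes it aside and passes (about 6 N a clip; raised by a front corner it passes one clip after the other, the tray swinging about the opposite corner).
- right_clip (a joint): Angle of the sprung steel clip on the holder's right (-y) side, rad: 0 = shut, grows as it bends outward (at most 0.25). 24 mm wide, at the middle of the side, up to 115 mm high; its nose reaches 3 mm over the top tray's rim, as on the left.
- drip_tray: Empty stainless tray, 210 x 150 x 30 mm (x, y, z), 0.35 kg, loose on the table. Origin at the centre of its underside.
- spice_a: Loose bystander: spice jar with a yellow lid, 44 mm across, 100 mm high. Origin at the centre of its underside.
- tape_roll: Loose bystander: roll of tape lying flat, 91 mm across, 25 mm high. Origin at the centre of its underside.

How it is judged (in metres and radians):
On the way, in this order (a step that is already met when the one before it is completed fails the run):
1. the hold-down lever is swung up clear of the stack while the top tray is still nested (value of joint hold_down above 1.15 rad and z of top_tray in the frame of second_tray below 0.02 m), for 0.2 s.
2. the top tray is peeled: one corner raised more than 12 mm out of the nest while the opposite corner is still within 6 mm of its nested height (((z of top_corner0 in the frame of second_tray above 0.062 m and z of top_corner2 in the frame of second_tray below 0.056 m) or (z of top_corner1 in the frame of second_tray above 0.062 m and z of top_corner3 in the frame of second_tray below 0.056 m) or (z of top_corner2 in the frame of second_tray above 0.062 m and z of top_corner0 in the frame of second_tray below 0.056 m) or (z of top_corner3 in the frame of second_tray above 0.062 m and z of top_corner1 in the frame of second_tray below 0.056 m))), for 0.05 s.
3. the top tray is wholly out of the stack and the second tray is still in it (z of top_tray in the frame of second_tray above 0.06 m and z of second_tray in the frame of tray_holder below 0.056 m), for 0.1 s.
At the end, for the whole second after the job is handed in: Lever above 1.15 rad; top tray held by the fingers (over 1 N), upright and level within 0.17 rad, at rest, within 60 mm sideways of the drip tray's centre, its underside 50 to 170 mm above the drip tray's, not touching it; second tray still seated (within 6 mm sideways, 4 mm in height) (value of joint hold_down above 1.15 rad and horizontal distance between top_tray and drip_tray below 0.06 m and z of top_tray in the frame of drip_tray between 0.05 and 0.17 m and angle between top_tray's own z axis and vertical below 0.17 rad and linear speed of top_tray below 0.03 m/s and angular speed of top_tray below 0.2 rad/s and contact force between the fingers and top_tray above 1 N and contact force between top_tray and drip_tray below 0.05 N and z of second_tray in the frame of tray_holder below 0.054 m and horizontal distance between second_tray and tray_holder below 0.006 m); the arm keeps its last pose, push and grip.
It fails at once if the second tray is pulled out of the stack (raised more than 12 mm) (z of second_tray in the frame of tray_holder above 0.062 m).
It fails at once if the top tray is turned on its side or over (tilted beyond 60 degrees) (angle between top_tray's own z axis and vertical above 1.05 rad).
It fails at once if the drip tray is pushed more than 30 mm (distance of drip_tray from where it was at the start of the episode above 0.03 m).
It fails at once if a bystander (spice jar or tape roll) is pushed more than 30 mm (distance of any of spice_a, tape_roll from where it was at the start of the episode above 0.03 m).
It also fails if it takes over 64 s, if anything falls off the work surface, if the arm or the gripper's body presses on something with over 40 N, if the wrist force passes 120 N, or if a joint passes its speed limit or range.

## Working session

There is one attempt and no reset: what is moved stays moved. The work goes in short steps, each a Python script; the robot and the scene stay as the last script left them, time stands still between calls to the robot, and variables do not carry over. Pictures are saved under pics/ and viewed, and the job is handed in when it is done.

```bash
ls; mkdir -p pics
python3 - <<'E'
from workcell import *
import cv2,numpy as np
s=read_state();print({k:np.round(v,3) for k,v in s.items()}, grip_point_offset)
for n in ["scene","top","wrist"]:
    c=camera(n);cv2.imwrite(f"pics/{n}0.png",c["image"]);np.savez(f"{n}0.npz",**c)
    print(n,c["fx"],c["cx"],c["cy"],c.keys(),np.round(c["cam_to_world"],3).tolist(),c["range_z"].min(),c["range_z"].max())
E
```

```text
pics
{'time': np.float64(0.0), 'qpos': array([-1.176,  0.522, -0.036,  1.6  ,  0.021,  1.021, -0.113]), 'qvel': array([-0.001, -0.001,  0.   ,  0.001,  0.001,  0.001,  0.001]), 'joint_efforts': array([ 0.0000e+00, -9.2712e+01,  1.9800e+00, -3.6993e+01,  1.8000e-02,
        8.0000e-03,  0.0000e+00]), 'eef_pos': array([280.041, 558.349, 203.135]), 'tool_rot': array([[ 0.448,  0.894, -0.   ],
       [ 0.894, -0.448, -0.001],
       [-0.001,  0.   , -1.   ]]), 'ft_force': array([-0.191,  0.311, -0.36 ]), 'torque': array([-0.016,  0.001, -0.002]), 'finger_gap': np.float64(85.438)} -18.700000000000003
scene 472.1898274489704 253.35024594653595 194.02738703737583 dict_keys(['image', 'range_z', 'fx', 'fy', 'cx', 'cy', 'cam_to_world']) [[0.428, 0.411, -0.805, -791.766], [-0.904, 0.192, -0.383, -688.934], [-0.003, 0.891, 0.453, 786.3], [0.0, 0.0, 0.0, 1.0]] 0.0 3884.451
top 458.3489027497007 256.40824907381005 183.7181212896771 dict_keys(['image', 'range_z', 'fx', 'fy', 'cx', 'cy', 'cam_to_world']) [[0.016, 0.991, -0.132, 211.456], [-1.0, 0.017, 0.005, -92.798], [0.008, 0.132, 0.991, 1631.37], [0.0, 0.0, 0.0, 1.0]] 0.0 2623.0322
wrist 269.840001717135 257.15686103236914 189.50005123878486 dict_keys(['image', 'range_z', 'fx', 'fy', 'cx', 'cy', 'cam_to_world']) [[0.45, -0.856, -0.255, 213.059], [0.893, 0.431, 0.13, 590.977], [-0.001, -0.286, 0.958, 372.758], [0.0, 0.0, 0.0, 1.0]] 0.0 1476.8184
```

View pics/scene0.png

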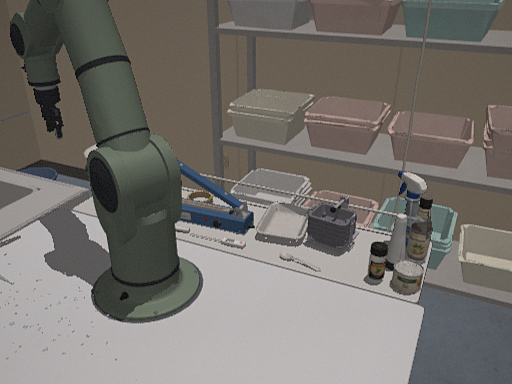

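View pics/top0.png

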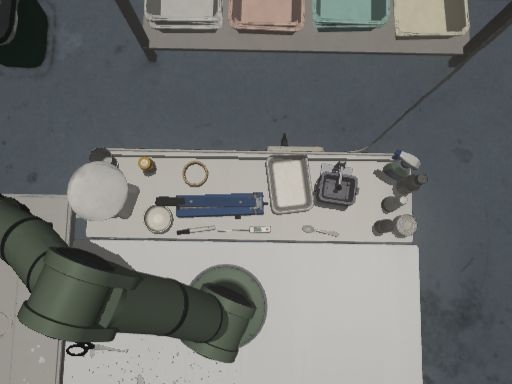

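View pics/wrist0.png

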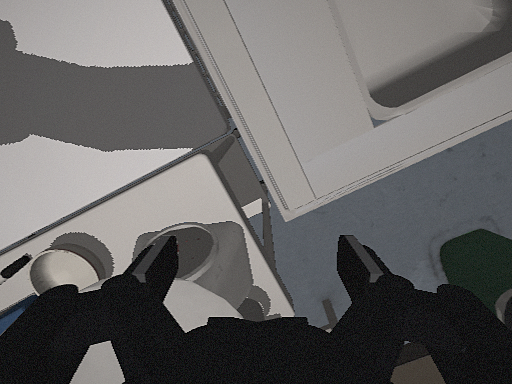

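The top view shows the drip tray at about (290,185), the stack with its lever at (338,187), and the yellow-lidded jar at (146,164). The tape roll is at (195,174) and a rail at the rear edge at row ~152. Next I turn these into coordinates and enlarge the view around the holder.

```bash
cat > h.py <<'E'
import numpy as np,cv2
def world(c,u,v,z=None):
    """pixel->world by depth, or by ray at height z"""
    u=np.asarray(u,float);v=np.asarray(v,float)
    d=np.stack([(u-c["cx"])/c["fx"],-(v-c["cy"])/c["fy"],-np.ones_like(u)],-1)
    M=np.asarray(c["cam_to_world"]);R,t=M[:3,:3],M[:3,3]
    if z is None:
        r=c["range_z"][v.astype(int),u.astype(int)][...,None]
        return d*r@R.T+t
    w=d@R.T
    return t+w*((z-t[2])/w[...,2])[...,None]
def project(c,p):
    M=np.asarray(c["cam_to_world"]);q=(np.asarray(p,float)-M[:3,3])@M[:3,:3]
    return np.stack([c["cx"]+c["fx"]*q[...,0]/-q[...,2], c["cy"]-c["fy"]*q[...,1]/-q[...,2]],-1)
E
python3 - <<'E'
from h import *
c=dict(np.load("top0.npz"))
v,u=np.mgrid[145:245,60:430]
P=world(c,u,v); ok=c["range_z"][145:245,60:430]>0
print("depth ok",ok.mean())
for n,(uu,vv) in dict(drip=(290,185),driprim=(269,180),holderfloor=(345,190),holderrim=(319,190),ball=(338,188),post=(340,164),table=(250,225),wt=(200,237),rail=(300,151),tape=(195,163)).items(): print(n,np.round(world(c,uu,vv),0))
img=c["image"]
k=cv2.resize(img[145:225,255:365],None,fx=7,fy=7,interpolation=cv2.INTER_CUBIC);cv2.imwrite("pics/topz.png",k)
h=P[...,2].copy();h[~ok]=0
x=np.clip(h[:80,195:305]*1.5+20,0,255).astype(np.uint8);cv2.imwrite("pics/toph.png",cv2.resize(cv2.applyColorMap(x,cv2.COLORMAP_JET),None,fx=7,fy=7,interpolation=cv2.INTER_NEAREST))
E
```

```text
depth ok 0.9956756756756757
drip [ 425. -222.    7.]
driprim [ 439. -146.   26.]
holderfloor [ 404. -407.   63.]
holderrim [ 398. -313.   96.]
ball [ 403. -373.  121.]
post [ 485. -381.  115.]
table [281. -81.  -3.]
wt [235.  94.   3.]
rail [ 536. -251.   72.]
tape [498. 120.  12.]
```

Run:
```python
from h import *
c=dict(np.load("scene0.npz"))
cv2.imwrite("pics/scz.png",cv2.resize(c["image"][175:295,230:440],None,fx=3.8,fy=3.8,interpolation=cv2.INTER_CUBIC))
```

```text
(no output)
```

View pics/topz.png

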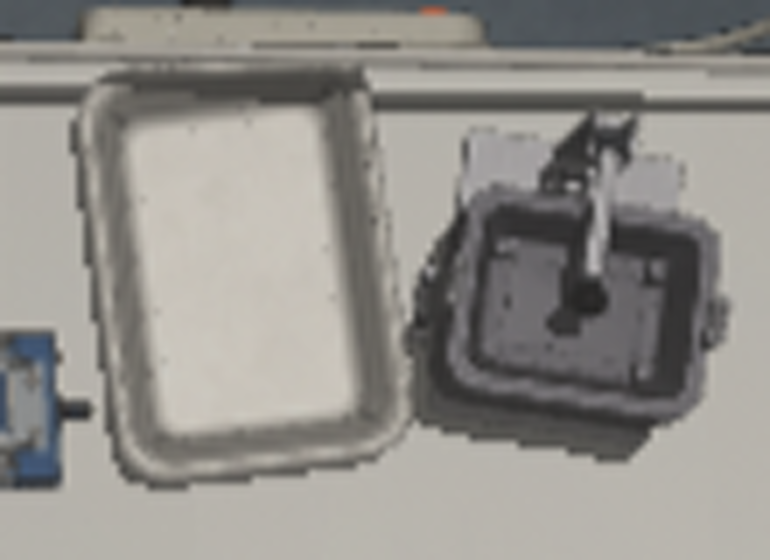

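View pics/scz.png

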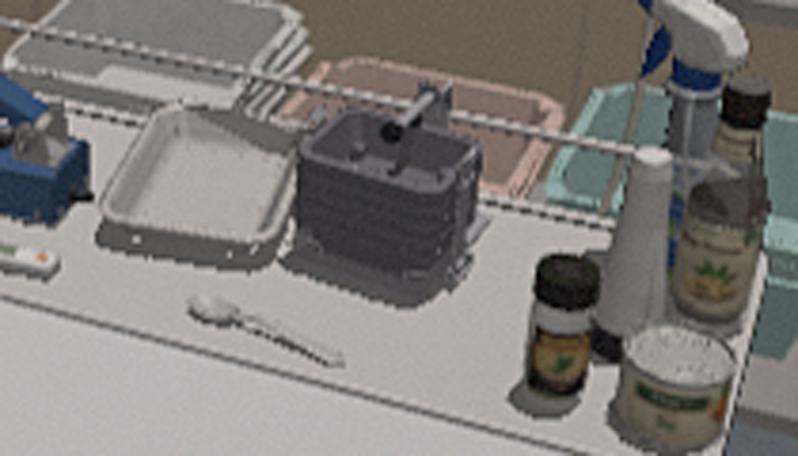

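Holder and drip tray are clear in the zoom: the ball is at about (585,295)/7 and the lever points towards the rear rail. Next, a rough pose from the depth rim, checked by the ball and pivot.

Run:
```python
from h import *
c=dict(np.load("top0.npz"))
v,u=np.mgrid[150:225,258:370]
P=world(c,u,v).reshape(-1,3)
def rect(sel,n):
    p=P[sel][:,:2].astype(np.float32); r=cv2.minAreaRect(p); print(n,len(p),np.round(r[0],1),np.round(r[1],1),round(r[2],1)); print(np.round(cv2.boxPoints(r),0).tolist())
x,y,z=P.T
rect((y<-295)&(y>-470)&(z>85)&(z<106)&(x<470),"stackrim")
rect((y>-300)&(z>18)&(z<40)&(x<525)&(y<-130),"drip")
b=(y<-295)&(z>108)&(z<180)
for q in P[b][np.argsort(P[b][:,0])]: print(np.round(q,0),end=' ')
from workcell import inverse_kinematics
```

```text
stackrim 428 [ 407.2 -375.7] [129.9 101.4] 81.9
[[348.0, -433.0], [448.0, -447.0], [467.0, -319.0], [366.0, -304.0]]
drip 666 [ 423.6 -215.5] [165.5 202.5] 90.0
[[322.0, -298.0], [525.0, -298.0], [525.0, -133.0], [322.0, -133.0]]
[ 382. -428.  109.] [ 387. -439.  121.] [ 388. -437.  115.] [ 391. -440.  117.] [ 392. -434.  113.] [ 395. -440.  116.] [ 395. -435.  109.] [ 398. -441.  114.] [ 399. -438.  111.] [ 399. -435.  110.] [ 400. -376.  122.] [ 400. -373.  118.] [ 400. -380.  115.] [ 400. -371.  114.] [ 401. -440.  119.] [ 402. -435.  110.] [ 402. -438.  110.] [ 403. -382.  125.] [ 403. -373.  121.] [ 403. -379.  122.] [ 403. -376.  119.] [ 403. -314.  109.] [ 404. -371.  114.] [ 405. -440.  116.] [ 406. -310.  115.] [ 406. -376.  122.] [ 407. -370.  119.] [ 407. -373.  120.] [ 407. -314.  111.] [ 407. -383.  120.] [ 407. -380.  119.] [ 408. -438.  113.] [ 409. -441.  113.] [ 409. -371.  129.] [ 409. -310.  118.] [ 410. -314.  113.] [ 410. -370.  118.] [ 410. -376.  118.] [ 410. -380.  118.] [ 411. -384.  115.] [ 412. -310.  118.] [ 413. -379.  124.] [ 413. -314.  113.] [ 413. -37
[... 1269 characters left out ...]
 [ 477. -376.  125.] [ 478. -387.  119.] [ 478. -394.  119.] [ 478. -397.  118.] [ 478. -391.  116.] [ 479. -384.  114.] [ 479. -375.  110.] [ 480. -376.  126.] [ 481. -380.  122.] [ 481. -397.  121.] [ 481. -384.  117.] [ 482. -391.  117.] [ 482. -394.  116.] [ 482. -388.  113.] [ 484. -376.  123.] [ 484. -393.  124.] [ 484. -390.  122.] [ 485. -397.  119.] [ 485. -384.  117.] [ 485. -381.  115.] [ 485. -388.  115.] [ 485. -375.  113.] [ 488. -383.  121.] [ 488. -396.  122.] [ 488. -380.  119.] [ 488. -377.  117.] [ 489. -388.  116.] [ 490. -392.  109.] [ 491. -377.  120.] [ 491. -380.  120.] [ 491. -397.  119.] [ 492. -385.  114.] [ 494. -380.  123.] [ 495. -377.  117.] [ 497. -380.  122.]
```

Rough pose: stack centre ≈ (407,-376), holder yaw ≈ -8°. The pivot predicted from that is (484,-387), and the depth readings there agree. I'll take a closer look with the wrist camera before touching the lever.

```bash
cat >> h.py <<'E'
def frame(yaw,jaw):
    """tool-down; jaw 'y': tool x = holder +y ; 'x': tool x = holder x"""
    hx=np.array([np.cos(yaw),np.sin(yaw),0]);hy=np.array([-np.sin(yaw),np.cos(yaw),0]);z=np.array([0,0,-1.])
    x=hy if jaw=='y' else hx
    return np.stack([x,np.cross(z,x),z],1)
E
python3 - <<'E'
from h import *
from workcell import *
yaw=np.radians(-8)
s=read_state();p=s["eef_pos"]
movel([p[0],p[1],330.],max_speed=250)
R=frame(yaw,'y')
print(inverse_kinematics([475,-386,330],R),inverse_kinematics([475,-386,330],R@np.diag([-1,-1,1])))
for zz in (330,225): movep([475,-386,zz],R)
wait(.2)
s=read_state();print(s["time"],np.round(s["eef_pos"],1),np.round(s["qpos"],2),np.round(s["ft_force"],1))
c=camera("wrist");np.savez("w1.npz",**c);cv2.imwrite("pics/w1.png",c["image"])
c=camera("top");np.savez("t1.npz",**c)
E
```

```text
[ 0.75274538  0.40949526 -0.24420876  1.45572825  0.10040013  1.28860972
  1.93115181] [-0.03109186  0.58633987  1.03051936  1.49781941 -0.5083954   1.34578254
 -0.67109443]
4.875 [ 475.8 -386.5  227. ] [ 0.75  0.49 -0.24  1.6   0.13  1.07  1.91] [-0.5 -0.6  0.3]
```

View pics/w1.png

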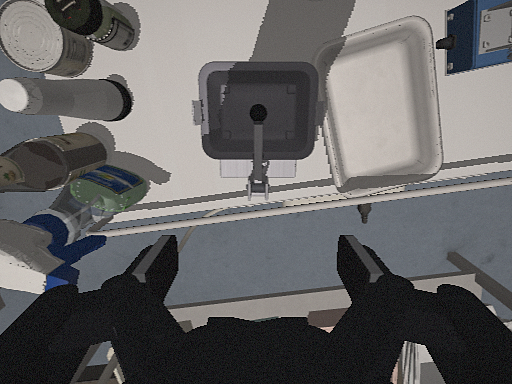

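The wrist view shows the stack's rim spanning (200–320, 62–158), with the ball at (258,113), the lever pivot at about (258,183), and the clips at (198,112) and (320,115). The drip tray is on the right. I'll measure the rim outline at z=100 and the ball and pivot rays.

Run:
```python
from h import *
for nm in ("w1","t1"):
    c=dict(np.load(nm+".npz"));H,W=c["range_z"].shape
    v,u=np.mgrid[0:H,0:W];P=world(c,u,v)
    x,y,z=P[...,0],P[...,1],P[...,2]
    near=(c["range_z"]>0)&(abs(x-407)<75)&(abs(y+376)<80)
    # rim pixels: height 92..106
    m=(near&(z>93)&(z<106)).astype(np.uint8)
    m=cv2.morphologyEx(m,cv2.MORPH_OPEN,np.ones((3,3) if nm=="w1" else (1,1)))
    n,l,st,ce=cv2.connectedComponentsWithStats(m);k=1+np.argmax(st[1:,4]);m=(l==k)
    zz=z[m]; q=world(c,u[m],v[m],100.)[:,:2].astype(np.float32)
    r=cv2.minAreaRect(q);print(nm,"rim n",len(q),"z med",np.median(zz),"c",np.round(r[0],1),"size",np.round(r[1],1),"ang",round(r[2],2))
    b=near&(z>107)&(z<128)&(c["image"].max(-1)<45)&(abs(x-407)<30)&(abs(y+376)<30)
    print(" ball n",b.sum(),"px",u[b].mean(),v[b].mean(),"ray@114",np.round(world(c,u[b].mean(),v[b].mean(),114.),1),"ztop",np.percentile(z[b],95))
    d=(c["range_z"]>0)&(z>20)&(z<38)&(y>-305)&(y<-120)&(x>310)&(x<522)
    d=cv2.morphologyEx(d.astype(np.uint8),cv2.MORPH_OPEN,np.ones((2,2)))>0
    q=world(c,u[d],v[d],30.)[:,:2].astype(np.float32);r=cv2.minAreaRect(q);print(" drip",np.round(r[0],1),np.round(r[1],1),round(r[2],2),np.median(z[d]))
c=dict(np.load("w1.npz"))
cv2.imwrite("pics/w1z.png",cv2.resize(c["image"][45:210,180:345],None,fx=3.6,fy=3.6,interpolation=cv2.INTER_CUBIC))
print(world(c,258,188,112.),world(c,258,188), world(c,[260,250,400],[75,70,100]))
```

```text
w1 rim n 3836 z med 99.02494011779439 c [ 406.1 -376.4] size [123.1  98.4] ang 81.87
 ball n 253 px 257.94466403162056 113.11067193675889 ray@114 [ 406.  -376.6  114. ] ztop 120.82565016888289
 drip [ 426.5 -204.5] [201.6 184.3] 4.32 27.52320224584878
t1 rim n 119 z med 99.68682063255415 c [ 418.9 -330.1] size [ 45.6 105.6] ang 64.47<stdin>:14: RuntimeWarning: Mean of empty slice.
  ret = ret.dtype.type(ret / rcount)
Traceback (most recent call last):
IndexError: index -1 is out of bounds for axis 0 with size 0
```

Rim outline is 123×98 mm (given: 124×100), centre (406.1,-376.4), yaw -8.1°. The ball ray at (406,-376.6) agrees and the top camera gave (407.2,-375.7), so I'm using (406.4,-376.3). Now I go above the ball, check the tracking error and grip the ball.

```bash
cat >> h.py <<'E'
C=np.array([406.4,-376.3,0.]);YAW=np.radians(-8.1)
HX=np.array([np.cos(YAW),np.sin(YAW),0]);HY=np.array([-np.sin(YAW),np.cos(YAW),0])
def H(x,y,z): return C+x*HX+y*HY+np.array([0,0,z])
E
python3 - <<'E'
from h import *
from workcell import *
R=frame(YAW,'y')
def st(t):
    s=read_state();print(t,round(s["time"],2),"pos",np.round(s["eef_pos"],1),"F",np.round(s["ft_force"],1),"gap",round(float(s["finger_gap"]),1));return s
st("now")
movel(H(0,0,160),R); s=st("above"); wait(.3); s=st("above+.3"); print(H(0,0,160))
c=camera("wrist");cv2.imwrite("pics/w2.png",c["image"]);np.savez("w2.npz",**c)
print(np.round(s["tool_rot"]-R,4).tolist())
c=dict(np.load("top0.npz"));print(world(c,290,184.3,30.),world(c,np.array([269.5,283,311,310])[:],np.array([158,213.5,205,155]),30.))
E
```

```text
now 4.97 pos [ 475.5 -386.3  226.3] F [ 0.   0.2 -0.2] gap 85.7
above 5.76 pos [ 407.4 -376.5  160.7] F [0.1 0.1 0.5] gap 85.4
above+.3 6.06 pos [ 406.8 -376.3  160.2] F [-0.9  0.2  0.3] gap 85.1
[ 406.4 -376.3  160. ]
[[-0.0004, 0.0001, 0.0004], [0.0001, 0.0004, -0.0002], [-0.0002, 0.0004, 0.0]]
[ 424.73748833 -220.02409062   30.        ] [[ 517.69453947 -146.53855401   30.        ]
 [ 321.34045483 -196.23761848   30.        ]
 [ 352.81359542 -294.1831579    30.        ]
 [ 531.12073897 -290.49565465   30.        ]]
```

View pics/w2.png

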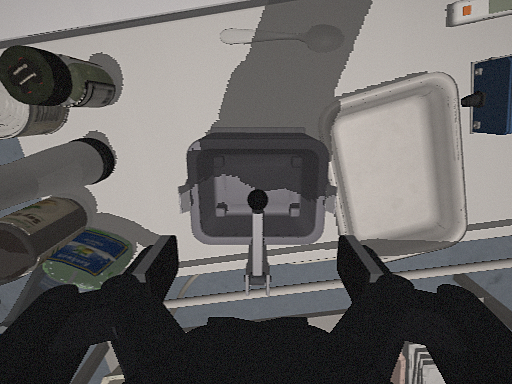

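Ball (258,200) sits midway between the fingers (inner edges at 177 and 338), so it is well aligned. Now: grip the ball, swing it along its arc, release and back off.

Run:
```python
from h import *
from workcell import *
R=frame(YAW,'y')
def st(t):
    s=read_state();print(t,round(s["time"],2),"pos",np.round(s["eef_pos"],1),"F",np.round(s["ft_force"],1),"gap",round(float(s["finger_gap"]),1));return s
g=movel(H(0,0,107),R,max_speed=100,guard=15); st("down %s"%g)
clamp(); s=st("clamped")
F0=s["ft_force"]
for a in np.linspace(0,1.57,13)[1:]:
    b=a+.026
    g=movel(H(78-78*np.cos(b),0,112+78*np.sin(b)-7),R,max_speed=90,guard=60)
    s=st("a=%.2f %s"%(a,g))
    if g or s["finger_gap"]<10: break
c=camera("scene");cv2.imwrite("pics/s3.png",cv2.resize(c["image"][150:295,230:440],None,fx=3.6,fy=3.6,interpolation=cv2.INTER_CUBIC))
```

```text
down False 6.79 pos [ 406.6 -376.4  107.4] F [-0.4 -0.6  1. ] gap 85.6
clamped 7.56 pos [ 406.4 -376.3  107. ] F [ 0.1 -0.6 -0.1] gap 0.1
a=0.13 False 7.83 pos [ 407.7 -376.6  117.6] F [ 0.   0.3 -0.5] gap 0.4
```

View pics/s3.png

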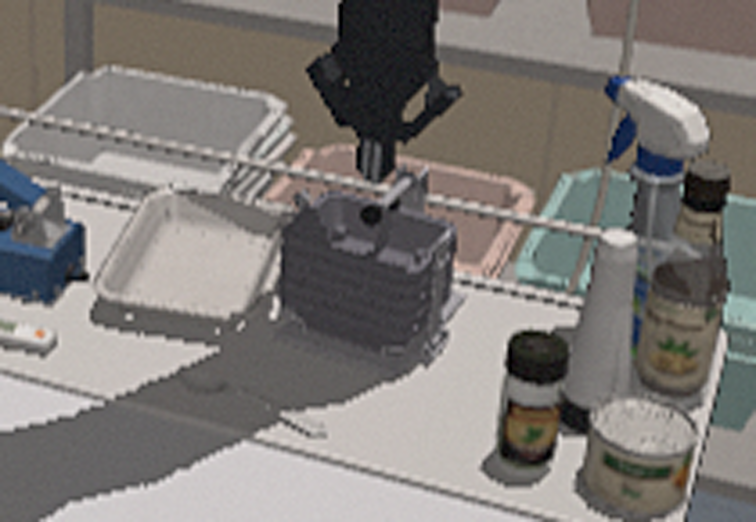

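The clamp missed the ball: the gap closed to 0, and the fingertips at (375,175) in the crop are above or behind the ball at (372,213). I'll find out where the tips really are.

Run:
```python
from h import *
from workcell import *
s=read_state();print(s["eef_pos"])
c=camera("scene");np.savez("s4.npz",**c)
w=camera("wrist");np.savez("w4.npz",**w)
a=c["image"][175:255,300:380]
cv2.imwrite("pics/s4.png",np.hstack([cv2.resize(a,(500,500),interpolation=cv2.INTER_CUBIC)]))
cv2.imwrite("pics/w4.png",w["image"])
print("TCP in scene",project(c,s["eef_pos"]),"ball expected",project(c,H(0,0,114)),"pivot",project(c,H(78,0,112)))
print("TCP in wrist",project(w,s["eef_pos"]),"ball",project(w,H(0,0,114)))
for (u,v) in [(333,209),(334,197),(334,190)]: print(u,v,world(c,u,v))
```

```text
[ 407.44792279 -376.51571962  117.28853896]
TCP in scene [332.54366019 208.92579942] ball expected [332.28646721 210.04675077] pivot [343.0978573  200.31859263]
TCP in wrist [258.00321434 223.87868059] ball [258.08624332 220.51547989]
333 209 [ 408.48505192 -377.62676429  116.78209255]
334 197 [ 397.09124034 -380.56006761  162.48157744]
334 190 [ 397.18905868 -378.83152507  184.55936145]
```

View pics/s4.png

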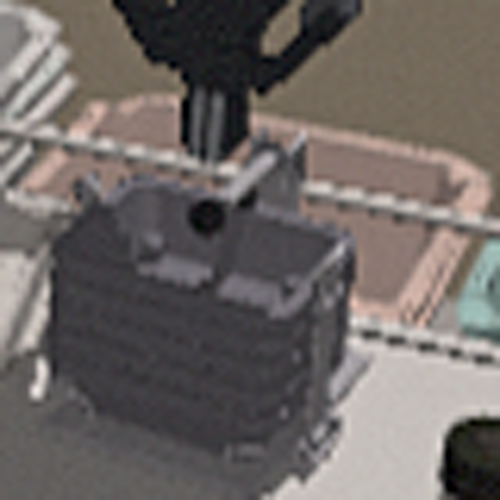

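View pics/w4.png

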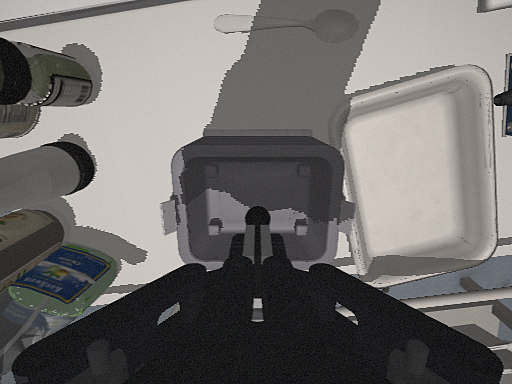

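The visible fingertips (scene ≈ (334,200), wrist row ≈ 235) are well above where the reported TCP projects (332.5,209). I'll measure the tip height from depth in both views.

Run:
```python
from h import *
for n in ("s4","w4"):
    c=dict(np.load(n+".npz"));H_,W=c["range_z"].shape
    v,u=np.mgrid[0:H_,0:W];P=world(c,u,v)
    m=(c["range_z"]>0)&(abs(P[...,0]-407)<25)&(abs(P[...,1]+377)<25)&(P[...,2]>123)&(P[...,2]<200)
    q=P[m];print(n,len(q));
    h,e=np.histogram(q[:,2],bins=np.arange(120,200,4));print(list(zip(e.astype(int).tolist(),h.tolist())))
    lo=q[np.argsort(q[:,2])[:12]];print(np.round(lo,0).tolist())
c=dict(np.load("s4.npz"))
for vv in range(194,213): print(vv,np.round(world(c,334,vv),0),c["image"][vv,334], np.round(world(c,332,vv),0))
```

```text
s4 198
[(120, 1), (124, 1), (128, 0), (132, 0), (136, 0), (140, 0), (144, 2), (148, 8), (152, 7), (156, 18), (160, 11), (164, 15), (168, 12), (172, 13), (176, 15), (180, 9), (184, 11), (188, 19), (192, 19)]
[[403.0, -379.0, 123.0], [399.0, -377.0, 125.0], [401.0, -375.0, 146.0], [403.0, -383.0, 147.0], [398.0, -378.0, 148.0], [398.0, -381.0, 149.0], [403.0, -383.0, 151.0], [398.0, -372.0, 151.0], [408.0, -366.0, 151.0], [402.0, -386.0, 151.0], [401.0, -368.0, 151.0], [394.0, -370.0, 152.0]]
w4 4674
[(120, 0), (124, 0), (128, 0), (132, 0), (136, 0), (140, 0), (144, 2), (148, 96), (152, 146), (156, 175), (160, 189), (164, 184), (168, 230), (172, 204), (176, 141), (180, 453), (184, 253), (188, 755), (192, 852)]
[[395.0, -375.0, 148.0], [395.0, -375.0, 148.0], [395.0, -370.0, 148.0], [395.0, -371.0, 148.0], [395.0, -369.0, 148.0], [395.0, -371.0, 148.0], [394.0, -377.0, 148.0], [395.0, -372.0, 149.0], [394.0, -380.0, 149.0], [395.0, -370.0, 149.0], [393.0, -381.0, 149.0], [394.0, -379.0, 149.0]]
194 [ 400. -379.  170.] [95 95 94] [ 395. -375.  172.]
195 [ 396. -380.  169.] [98 96 96] [ 3
[... 263 characters left out ...]
8 77 74] [ 393. -377.  154.]
201 [ 398. -381.  149.] [119 120 123] [ 401. -375.  146.]
202 [ 529. -348.   76.] [135 139 144] [ 529. -341.   74.]
203 [ 525. -349.   74.] [80 79 82] [ 528. -342.   71.]
204 [ 534. -347.   65.] [75 80 97] [1581.  -65. -506.]
205 [1580.  -78. -509.] [122 123 138] [ 462. -360.  100.]
206 [ 458. -367.  100.] [105  99 101] [ 454. -362.  101.]
207 [ 422. -377.  116.] [40 38 39] [ 409. -374.  122.]
208 [ 409. -380.  121.] [13 15  5] [ 399. -377.  125.]
209 [ 409. -381.  117.] [28 25 27] [ 401. -377.  120.]
210 [ 402. -383.  118.] [21 18 15] [ 399. -377.  118.]
211 [ 403. -383.  114.] [24 25 24] [ 400. -377.  114.]
212 [ 404. -383.  110.] [60 61 61] [ 403. -377.  109.]
```

Both cameras independently put the closed fingertips at z ≈ 148 while the reported TCP is at 117. The same views put the ball and rim at their stated heights. So the reported TCP lies about 31 mm beyond the real fingertips, contrary to the sheet, and I'll command from the measured tip. Retrying the lever with that correction.

```bash
cat >> h.py <<'E'
TIP=31.0   # measured: real (shut) fingertips lie this far behind the reported TCP
def tcp(tip,R): return np.asarray(tip,float)+TIP*R[:,2]
E
cat > st.py <<'E'
from workcell import *
import numpy as np
def st(t):
    s=read_state();print(t,round(s["time"],2),"pos",np.round(s["eef_pos"],1),"F",np.round(s["ft_force"],1),"gap",round(float(s["finger_gap"]),1));return s
E
python3 - <<'E'
from h import *
from st import *
R=frame(YAW,'y')
open_gripper()
movel(tcp(H(0,0,135),R),R,max_speed=100)
g=movel(tcp(H(0,0,107),R),R,max_speed=60,guard=12); st("down %s"%g)
if not g:
    clamp(); s=st("clamped")
    if s["finger_gap"]>10:
      for a in np.linspace(0,1.57,13)[1:]:
        b=a+.02
        g=movel(tcp(H(78-78*np.cos(b),0,112+78*np.sin(b)-6),R),R,max_speed=90,guard=60)
        s=st("a=%.2f %s"%(a,g))
        if g or s["finger_gap"]<10: break
c=camera("scene");cv2.imwrite("pics/s5.png",cv2.resize(c["image"][150:295,230:440],None,fx=3.6,fy=3.6,interpolation=cv2.INTER_CUBIC))
E
```

```text
down False 9.66 pos [ 406.4 -376.3   75.9] F [-0.   0.3 -0.1] gap 85.4
clamped 10.32 pos [ 406.5 -376.3   76.2] F [-1.7  1.2  5.3] gap 14.2
a=0.13 False 10.59 pos [ 407.2 -376.4   86.7] F [ 0.3  0.1 -3. ] gap 13.9
a=0.26 False 10.86 pos [ 409.2 -376.7   96.6] F [-1.7 -0.  -1.2] gap 14.2
a=0.39 False 11.12 pos [ 413.4 -377.3  106.4] F [ 1.1 -0.6 -2.6] gap 13.9
a=0.52 False 11.39 pos [ 419.9 -378.3  116. ] F [11.7 -2.6 -7. ] gap 13.8
a=0.65 False 11.66 pos [ 425.6 -378.9  124.1] F [11.6 -3.1 -9.8] gap 13.4
a=0.78 False 11.93 pos [ 432.5 -379.9  131.4] F [ 14.7  -3.5 -14.9] gap 13.9
a=0.92 False 12.19 pos [ 439.6 -381.   137.7] F [ 10.3  -4.2 -14.4] gap 13.8
a=1.05 False 12.46 pos [ 446.8 -382.   143.4] F [-0.3  0.3  0.8] gap 0.0
```

View pics/s5.png

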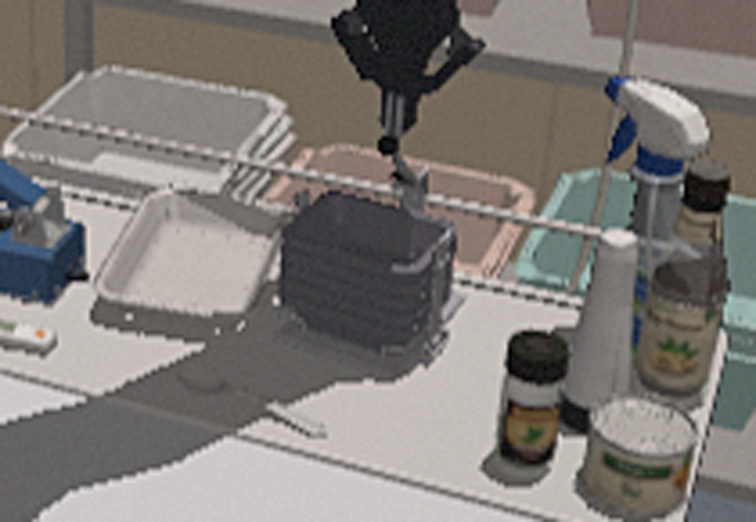

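The lever is at about 0.95 rad. The fingers had the upper part of the ball and slid off it. I'll push it the rest of the way with the closed fingers in front of the ball.

Run:
```python
from h import *
from st import *
R=frame(YAW,'y')
movel(tcp(H(38,0,200),R),R,max_speed=150)
movel(tcp(H(-8,0,200),R),R,max_speed=200)
g=movel(tcp(H(-8,0,162),R),R,max_speed=120,guard=15); st("low %s"%g)
g=movel(tcp(H(56,0,162),R),R,max_speed=80,guard=25); st("pushed %s"%g)
wait(.2); st("w")
movel(tcp(H(0,0,175),R),R,max_speed=200)
c=camera("scene");cv2.imwrite("pics/s6.png",cv2.resize(c["image"][150:295,230:440],None,fx=3.6,fy=3.6,interpolation=cv2.INTER_CUBIC))
w=camera("wrist");cv2.imwrite("pics/w6.png",w["image"]);np.savez("w6.npz",**w);np.savez("s6.npz",**c)
for n,c in (("s",c),("w",w)):
    for a in (1.0,1.2,1.4,1.5,1.6): print(n,a,np.round(project(c,H(78-78*np.cos(a),0,112+78*np.sin(a))),0),end=' ')
    v,u=np.mgrid[0:384,0:512];P=world(c,u,v)
    q=P-C;hx=q@HX;hy=q@HY
    m=(c["range_z"]>0)&(hx>45)&(hx<110)&(abs(hy)<20)&(P[...,2]>165)&(P[...,2]<215)
    print("\nlever pts",m.sum(),"hx",np.median(hx[m]),"z max",P[...,2][m].max() if m.any() else None)
```

```text
low False 13.68 pos [ 398.9 -375.   130.9] F [ 0.7 -0.3  0.4] gap -0.0
pushed True 14.06 pos [ 412.5 -377.3  131.3] F [ 0.7  0.4 -1.1] gap -0.1
w 14.26 pos [ 411.  -377.2  131. ] F [-0.4 -0.2 -0.5] gap -0.1
s 1.0 [339. 186.] s 1.2 [341. 182.] s 1.4 [343. 179.] s 1.5 [345. 178.] s 1.6 [346. 177.] 
lever pts 0 hx nan z max None
w 1.0 [259. 301.] w 1.2 [259. 329.] w 1.4 [259. 355.] w 1.5 [259. 367.] w 1.6 [259. 377.] 
lever pts 0 hx nan z max None
  return _methods._mean(a, axis=axis, dtype=dtype,
  ret = ret.dtype.type(ret / rcount)
```

View pics/s6.png

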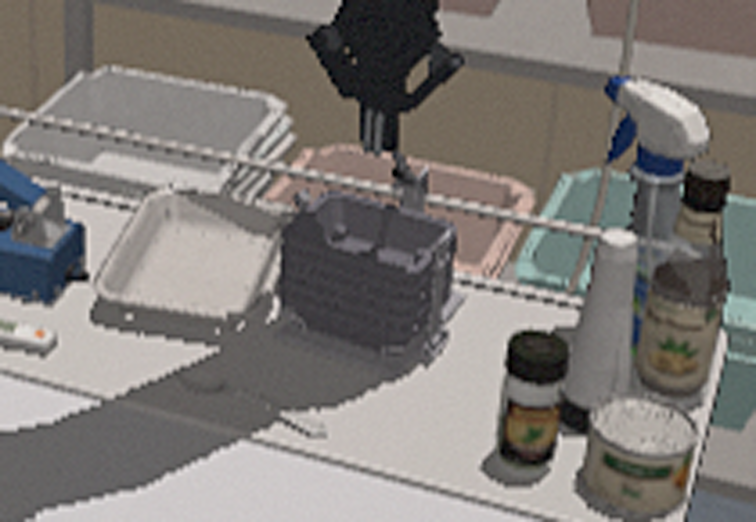

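View pics/w6.png

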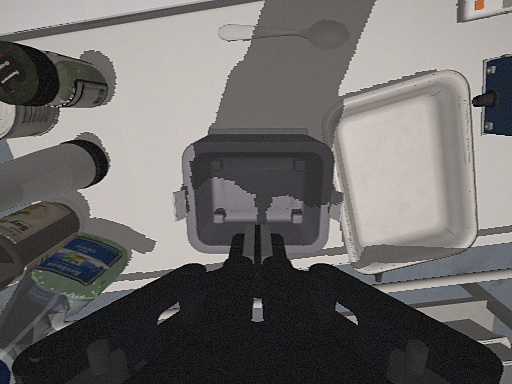

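The guard tripped right at first contact (hx ≈ 6) and the force then dropped to zero, so it was an impact spike. Pushing again more slowly, in steps.

Run:
```python
from h import *
from st import *
R=frame(YAW,'y')
movel(tcp(H(2,0,162),R),R,max_speed=120)
for x in (12,22,32,42,50,57):
    g=movel(tcp(H(x,0,162+ (x/57)*6),R),R,max_speed=45,guard=45); s=st("x=%d %s"%(x,g)); print("  hx",(s["eef_pos"]-C)@HX)
    if g: break
c=camera("scene");cv2.imwrite("pics/s7.png",cv2.resize(c["image"][150:295,230:440],None,fx=3.6,fy=3.6,interpolation=cv2.INTER_CUBIC));np.savez("s7.npz",**c)
```

```text
x=12 False 15.24 pos [ 418.8 -378.   132.4] F [-0.2  1.2  0.2] gap 0.0
  hx 12.529590254562951
x=22 False 15.62 pos [ 428.6 -379.3  133.3] F [-0.9  1.  -0.3] gap 0.1
  hx 22.4358095782333
x=32 False 15.99 pos [ 438.4 -380.8  134.3] F [0.2 0.  0.2] gap 0.3
  hx 32.32253371243116
x=42 False 16.37 pos [ 448.3 -382.2  135.4] F [-0.4  0.1 -0.2] gap 0.1
  hx 42.27961995142705
x=50 False 16.69 pos [ 456.2 -383.3  136.2] F [ 0.4 -0.8 -0.1] gap 0.3
  hx 50.3313542914576
x=57 False 17.0 pos [ 463.1 -384.3  137. ] F [-0.2  0.   0.1] gap -0.4
  hx 57.29052491836887
```

View pics/s7.png

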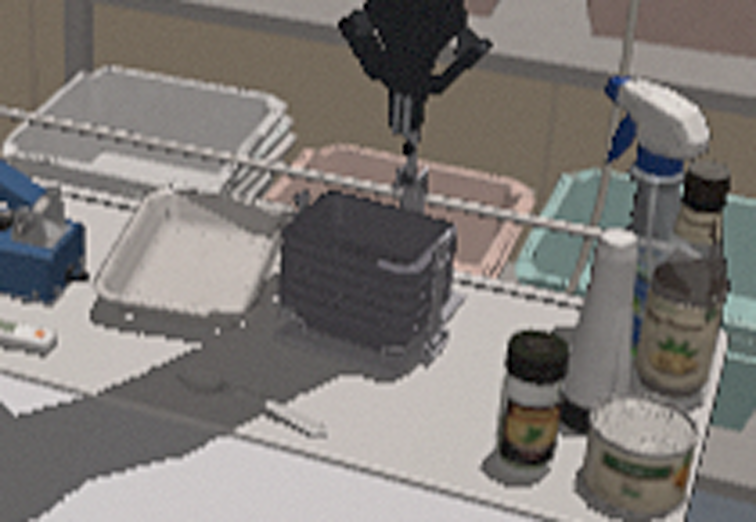

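The ball is hidden behind the fingers and the small dark spot at (408,147) fits the rubber foot. I'll retract and check the lever angle, then set up the tray view.

Run:
```python
from h import *
from st import *
R=frame(YAW,'y')
movel(tcp(H(0,0,175),R),R,max_speed=200)
c=camera("scene")
movel(tcp(H(-30,0,230),R),R,max_speed=250)
w=camera("wrist");np.savez("w8.npz",**w)
c2=camera("scene");np.savez("s8.npz",**c2);st("")
cv2.imwrite("pics/s8.png",cv2.resize(c2["image"][150:295,230:440],None,fx=3.6,fy=3.6,interpolation=cv2.INTER_CUBIC))
c=c2
for a in (1.0,1.2,1.4,1.5,1.6): print(a,np.round(project(c,H(78-78*np.cos(a),0,112+78*np.sin(a))),1),end=' ')
v,u=np.mgrid[0:384,0:512];P=world(c,u,v);q=P-C;hx=q@HX;hy=q@HY
m=(c["range_z"]>0)&(hx>20)&(hx<110)&(abs(hy)<20)&(P[...,2]>150)&(P[...,2]<210)
print("\n",m.sum()); print([(int(a),int(b),round(float(hx[b,a])),round(float(P[b,a,2]))) for b,a in zip(v[m],u[m])][:60])
```

```text
18.03 pos [ 377.2 -371.7  198.4] F [ 0.1 -0.2 -0.4] gap -0.1
1.0 [339.1 186.1] 1.2 [341.2 182.2] 1.4 [343.4 179.2] 1.5 [344.5 177.9] 1.6 [345.6 177. ] 
 60
[(345, 174, 73, 202), (346, 174, 79, 201), (344, 175, 76, 197), (345, 175, 75, 198), (346, 175, 77, 198), (347, 175, 74, 200), (343, 176, 74, 194), (344, 176, 71, 196), (345, 176, 76, 195), (346, 176, 78, 195), (347, 176, 77, 196), (348, 176, 80, 195), (343, 177, 72, 192), (344, 177, 70, 194), (345, 177, 67, 196), (346, 177, 74, 193), (347, 177, 74, 194), (348, 177, 77, 194), (343, 178, 73, 188), (344, 178, 70, 191), (345, 178, 66, 193), (346, 178, 74, 190), (347, 178, 77, 190), (348, 178, 73, 192), (344, 179, 70, 187), (345, 179, 75, 186), (346, 179, 73, 187), (347, 179, 74, 187), (344, 180, 82, 178), (345, 180, 72, 184), (346, 180, 80, 181), (344, 181, 77, 177), (345, 181, 73, 180), (346, 181, 83, 176), (344, 182, 74, 175), (345, 182, 73, 177), (346, 182, 83, 173), (344, 183, 78, 170), (345, 183, 77, 172), (346, 183, 81, 170), (344, 184, 82, 165), (345, 184, 74, 170), (346, 184, 75, 170), (344, 185, 78, 164), (345, 185, 75, 166), (346, 185, 81, 164), (344, 186, 75, 162), (345, 186, 78, 161), (346, 186, 82, 160), (344, 187, 73, 160), (345, 187, 78, 158), (346, 187, 80, 158), (344, 188, 74, 156), (345, 188, 78, 155), (346, 188, 84, 153), (344, 189, 74, 153), (345, 189, 76, 152), (342, 190, 66, 152), (344, 190, 70, 151), (345, 190, 74, 150)]
```

View pics/s8.png

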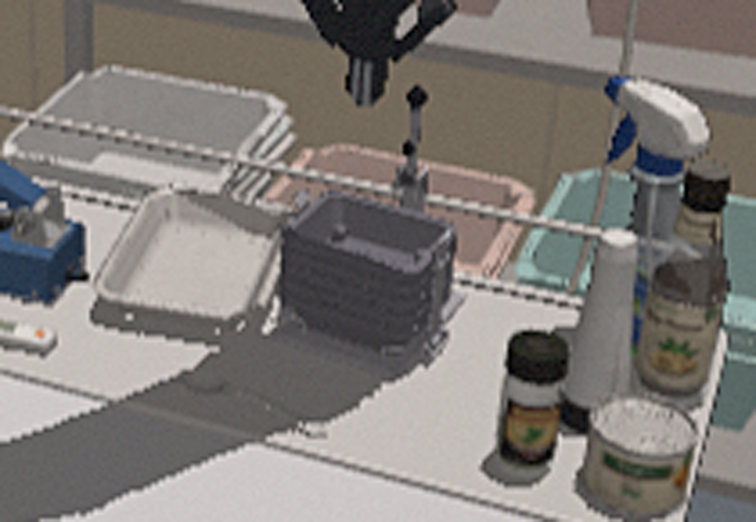

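The lever is upright: ball at scene (345.5,176.5), matching the projection for ≈1.57 rad. One thing disagrees, though. The ball grip closed to 14 mm instead of 18 mm, so my tip offset may be several mm off, and the tray pinch has only a few mm of margin. I'll do a light touch of the closed fingertips on the tray floor (z = 66) to settle it.

Run:
```python
from h import *
from st import *
w=dict(np.load("w8.npz"));v,u=np.mgrid[0:384,0:512];P=world(w,u,v);z=P[...,2]
q=P-C;hx=q@HX;hy=q@HY
m=(w["range_z"]>0)&(abs(hx)<56)&(abs(hy)<64)&(z>93)&(z<106)
e=world(w,u[m],v[m],100.)-C; X=e@HX;Y=e@HY
print("front edge",np.percentile(X,[0.5,2]),"left/right",np.percentile(Y,[.5,2,98,99.5]))
R0=frame(YAW,'x')
for sg in (1,-1):
    R=R0@np.diag([sg,sg,1.]); 
    print(sg,inverse_kinematics(tcp(H(-45.5,-36,150),R),R))
R=R0@np.diag([1,1,1.])
qa=inverse_kinematics(tcp(H(-45.5,-36,150),R0),R0);R2=R0@np.diag([-1,-1,1.]);qb=inverse_kinematics(tcp(H(-45.5,-36,150),R2),R2)
q=read_state()["qpos"]
use=R0 if (qb is None or (qa is not None and abs(qa-q).max()<=abs(qb-q).max())) else R2
np.save("Rg.npy",use);print(use is R0)
movep(tcp(H(-5,-30,160),use),use)
movel(tcp(H(-5,-30,95),use),use,max_speed=150); wait(.15);st("a")
g=movel(tcp(H(-5,-30,55),use),use,max_speed=25,guard=5); s=st("touch %s"%g)
print("tip offset =",66-s["eef_pos"][2])
w=camera("wrist");cv2.imwrite("pics/w9.png",w["image"]);np.savez("w9.npz",**w)
movel(tcp(H(-5,-30,125),use),use,max_speed=150)
```

```text
front edge [-51.72961117 -51.665029  ] left/right [-61.51103293 -60.579287    60.07897367  60.98991009]
1 [ 0.65423806  0.5024889   0.11637957  1.90897483 -0.0835164   0.73472502
  0.67700182]
-1 [ 0.00676072  0.91090277  1.22314815  1.93868624 -1.00165301  1.07965992
 -1.60400389]
True
a 20.05 pos [ 397.7 -405.7   65.1] F [ 0.6 -0.4  1. ] gap -0.3
touch True 21.07 pos [ 397.2 -405.3   38.4] F [-1.9  1.  10.9] gap 0.3
tip offset = 27.589969803236414
```

View pics/w9.png

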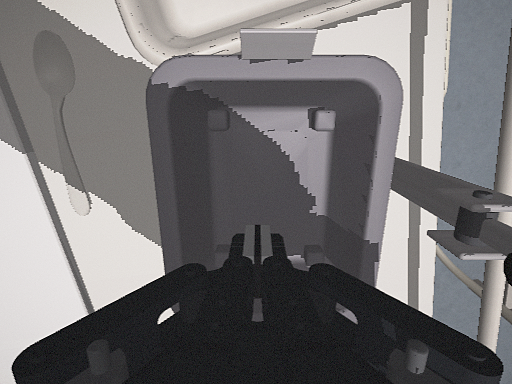

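Touch gives a tip offset of 27.6 mm and the cameras give 31. I take 28.5 and put the tips about 10 mm under the rim top, 4 mm above the next rim. The wrist picture shows the tray still seated and a clip at (278,43). The front edge measures -51.7 rather than -50, so I shift the pinch slightly. Now grasping the front rim near the right corner.

```bash
sed -i 's/^TIP=31.0/TIP=28.5/' h.py
python3 - <<'E'
from h import *
from st import *
w=dict(np.load("w9.npz"));v,u=np.mgrid[0:384,0:512];P=world(w,u,v);z=P[...,2]
q=P-C;hx=q@HX;hy=q@HY
m=(w["range_z"]>0)&(abs(hx)<56)&(abs(hy)<66)&(z>94)&(z<105)&(hy>-20)
e=world(w,u[m],v[m],100.)-C; X=e@HX;Y=e@HY
sel=abs(Y-20)<15;print("w9 front/back",np.percentile(X[sel],[1,99]),"left",np.percentile(Y[abs(X)>20],99),np.median(z[m]))
R=np.load("Rg.npy")
open_gripper()
movel(tcp(H(-45.2,-36,125),R),R,max_speed=150)
g=movel(tcp(H(-45.2,-36,90),R),R,max_speed=60,guard=12);wait(.15);st("down %s"%g)
w=camera("wrist");cv2.imwrite("pics/w10.png",w["image"])
if not g:
    clamp();st("clamped")
    w=camera("wrist");cv2.imwrite("pics/w11.png",w["image"]);np.savez("w11.npz",**w)
    c=camera("scene");cv2.imwrite("pics/s11.png",cv2.resize(c["image"][170:275,280:400],None,fx=5,fy=5,interpolation=cv2.INTER_CUBIC))
E
```

```text
w9 front/back [-49.51678029  48.04898032] left 60.57354819897406 99.09693332309256
down False 23.73 pos [ 356.8 -405.8   61.9] F [-0.2 -0.8  0.7] gap 85.3
clamped 24.48 pos [ 356.6 -405.8   61.8] F [-1.4 -0.5  5.1] gap 9.0
```

View pics/w11.png

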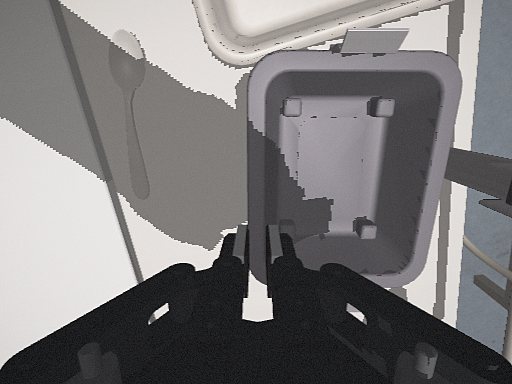

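View pics/s11.png

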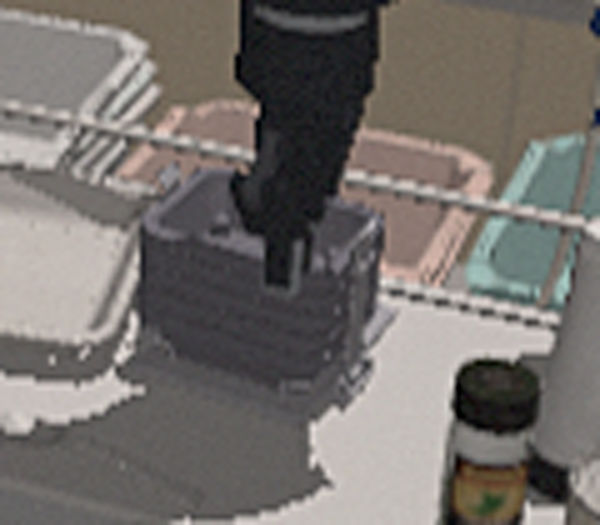

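The pinch closed at 9.0 mm, the rim's width, with the pads either side of the rim at wrist (245,250) and (275,250). In the scene view the outer finger reaches well below the rim, so before lifting I check that it isn't on the second rim.

Run:
```python
from h import *
from st import *
c=camera("scene");np.savez("s12.npz",**c);st("")
v,u=np.mgrid[0:384,0:512];P=world(c,u,v);q=P-C;hx=q@HX;hy=q@HY;z=P[...,2]
for uu in (334,336,338):
    print(uu,[(vv,round(float(hx[vv,uu])),round(float(hy[vv,uu])),round(float(z[vv,uu]))) + (int(c["image"][vv,uu].max()),) for vv in range(212,236)])
print("rim pt outside finger",[ (uu,vv,round(float(hx[vv,uu])),round(float(z[vv,uu]))) for uu in (320,326) for vv in range(216,232)])
```

```text
24.62 pos [ 356.6 -405.8   61.8] F [-2.1  0.8  4.8] gap 8.9
334 [(212, -103, -49, 170, 32), (213, -97, -46, 164, 27), (214, -95, -45, 159, 27), (215, -90, -44, 153, 32), (216, -83, -41, 146, 26), (217, -77, -39, 140, 33), (218, -78, -40, 137, 29), (219, -62, -33, 124, 23), (220, -58, -32, 119, 34), (221, -62, -34, 118, 29), (222, -59, -33, 113, 34), (223, -65, -35, 113, 29), (224, -63, -35, 109, 37), (225, -60, -34, 104, 28), (226, -63, -36, 103, 34), (227, -59, -34, 97, 70), (228, -54, -32, 90, 76), (229, -52, -32, 86, 67), (230, -45, -29, 78, 64), (231, -43, -29, 74, 63), (232, -48, -31, 74, 66), (233, -45, -30, 68, 63), (234, -49, -32, 68, 64), (235, -38, -28, 57, 63)]
336 [(212, -86, -47, 162, 24), (213, -85, -47, 159, 33), (214, -88, -48, 157, 24), (215, -83, -47, 151, 30), (216, -88, -49, 151, 37), (217, -87, -49, 147, 36), (218, -86, -49, 144, 35), (219, -63, -40, 127, 23), (220, -67, -42, 126, 32), (221, -62, -40, 120, 28), (222, -63, -40, 117, 33), (223, -57, -38, 110, 39), (224, -60, -40, 109, 31), (225, -66, -42, 109, 31), (226, -61, -41, 103, 22), (227, -1142, -478, 786, 
[... 816 characters left out ...]
66, 62)]
rim pt outside finger [(320, 216, 16, 72), (320, 217, 15, 70), (320, 218, -37, 99), (320, 219, -47, 101), (320, 220, -51, 101), (320, 221, -48, 96), (320, 222, -38, 86), (320, 223, -42, 85), (320, 224, -46, 84), (320, 225, -49, 83), (320, 226, -36, 71), (320, 227, -42, 72), (320, 228, -46, 71), (320, 229, -47, 68), (320, 230, -47, 65), (320, 231, -43, 59), (326, 216, 32, 69), (326, 217, 35, 64), (326, 218, 25, 66), (326, 219, 9, 72), (326, 220, -43, 101), (326, 221, -45, 100), (326, 222, -50, 99), (326, 223, -45, 93), (326, 224, -43, 88), (326, 225, -49, 89), (326, 226, -48, 85), (326, 227, -47, 81), (326, 228, -40, 73), (326, 229, -43, 72), (326, 230, -46, 71), (326, 231, -46, 67)]
```

The outer finger's lower end measures z ≈ 92, above the second rim (86), so only the top rim is pinched. Now I peel, rotating the tool about the diagonally opposite (back left) corner in small steps.

```bash
cat >> h.py <<'E'
from scipy.spatial.transform import Rotation as Rot
PIV=H(45.5,57.5,100); DD=(H(-45.5,-57.5,0)-H(45.5,57.5,0));DD=DD/np.linalg.norm(DD);KAX=np.cross(DD,[0,0,1.])
def peel(p0,R0,th,lift=0.):
    Q=Rot.from_rotvec(KAX*th).as_matrix()
    return PIV+Q@(np.asarray(p0)-PIV)+np.array([0,0,lift]),Q@R0
E
python3 - <<'E'
from h import *
from st import *
R=np.load("Rg.npy");p0=tcp(H(-45.2,-36,90),R);np.save("p0.npy",p0)
for th,l in ((.17,1),(.22,40),(.2,120)):
    p,Q=peel(p0,R,th,l);print(inverse_kinematics(p,Q))
for th in (.02,.04,.06,.08,.10,.12,.14,.16):
    p,Q=peel(p0,R,th,min(1.,th*15))
    g=movel(p,Q,max_speed=25,guard=60);s=st("th %.2f %s"%(th,g))
    if g or s["finger_gap"]<5: break
wait(.1)
w=camera("wrist");cv2.imwrite("pics/w13.png",w["image"]);np.savez("w13.npz",**w)
c=camera("scene");cv2.imwrite("pics/s13.png",cv2.resize(c["image"][170:275,280:400],None,fx=5,fy=5,interpolation=cv2.INTER_CUBIC));np.savez("s13.npz",**c)
E
```

```text
[0.4512441  0.57814367 0.2564203  1.93723541 0.04732755 0.66605708
 0.49013199]
[0.38136124 0.51861452 0.30875242 1.90837938 0.09477467 0.77211608
 0.44371109]
[0.38600487 0.40751721 0.31159124 1.83741825 0.09431863 0.94369711
 0.47731584]
th 0.02 False 24.89 pos [ 356.3 -406.    64.5] F [ 0.3 -0.1  1.9] gap 8.8
th 0.04 False 25.16 pos [ 355.4 -406.3   67.2] F [-1.2  1.2  0.6] gap 8.6
th 0.06 False 25.43 pos [ 355.  -406.8   70.1] F [-1.8  1.5 -0.5] gap 8.4
th 0.08 False 25.68 pos [ 355.1 -407.9   73.3] F [ 0.3 -0.7  5.5] gap 8.7
th 0.10 False 25.94 pos [ 354.7 -408.    75.8] F [ 1.7 -1.1  5.4] gap 8.3
th 0.12 False 26.2 pos [ 354.2 -408.2   78.3] F [ 2.1 -1.2  3.6] gap 8.4
th 0.14 False 26.46 pos [ 353.8 -408.5   80.9] F [ 3.8 -1.4  2.9] gap 8.5
th 0.16 False 26.72 pos [ 353.5 -408.8   83.6] F [3.6 0.1 1.9] gap 8.6
```

View pics/w13.png

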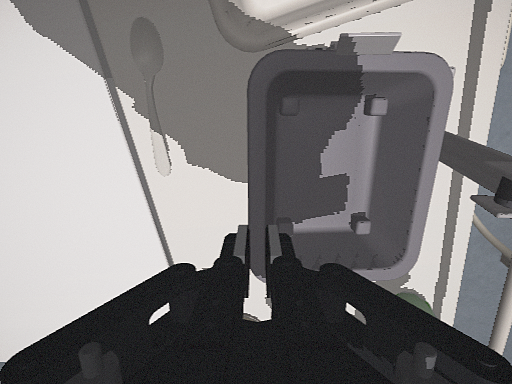

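View pics/s13.png

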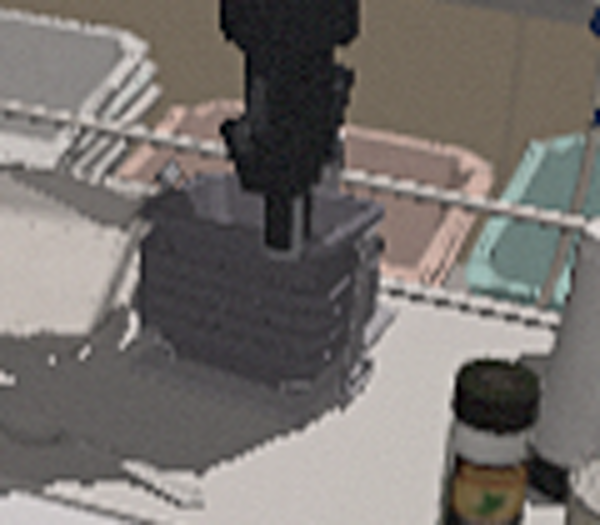

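The tray is clearly tilted in the grip, with its right rim raised in both views. I'll check corner heights from wrist depth and look for the second tray.

Run:
```python
from h import *
w=dict(np.load("w13.npz"))
for n,(uu,vv) in dict(c0=(259,66),c3=(437,62),c3b=(434,70),c2=(404,262),left=(310,61),right=(380,270),front=(256,180),back=(432,150),nearfing=(259,228)).items():
    a=world(w,*[g.ravel() for g in np.meshgrid(np.arange(uu-1,uu+2),np.arange(vv-1,vv+2))]);p=np.median(a,0);q=p-C
    print(n,"hx %.0f hy %.0f z %.1f"%(q@HX,q@HY,p[2]))
c=dict(np.load("s13.npz"));v,u=np.mgrid[0:384,0:512];P=world(c,u,v);q=P-C;hx=q@HX;hy=q@HY;z=P[...,2]
for uu in (316,348,352): print(uu,[(vv,round(float(hx[vv,uu])),round(float(hy[vv,uu])),round(float(z[vv,uu]))) for vv in range(208,232,1)])
```

```text
c0 hx -46 hy 55 z 110.2
c3 hx 36 hy 56 z 95.7
c3b hx 35 hy 53 z 95.6
c2 hx 38 hy -50 z 107.1
left hx -23 hy 57 z 105.8
right hx 25 hy -54 z 110.2
front hx -47 hy 3 z 116.1
back hx 42 hy 15 z 98.5
nearfing hx -45 hy -24 z 119.0
316 [(208, -3, 51, 107), (209, -1, 52, 103), (210, -5, 50, 101), (211, -3, 51, 97), (212, -9, 48, 97), (213, -42, 32, 114), (214, -49, 29, 115), (215, -47, 29, 111), (216, -46, 29, 107), (217, -43, 31, 102), (218, -36, 34, 94), (219, -38, 33, 92), (220, -41, 31, 90), (221, -40, 31, 86), (222, -44, 29, 85), (223, -50, 26, 86), (224, -47, 27, 81), (225, -36, 32, 70), (226, -42, 29, 71), (227, -47, 27, 71), (228, -44, 28, 65), (229, -40, 30, 59), (230, -44, 27, 59), (231, -49, 25, 59)]
348 [(208, 1110, 371, -498), (209, 38, -34, 110), (210, 40, -33, 106), (211, 38, -34, 103), (212, 39, -34, 100), (213, 35, -36, 99), (214, 36, -36, 95), (215, 35, -37, 92), (216, -17, -56, 120), (217, -26, -60, 121), (218, -28, -61, 120), (219, -29, -62, 117), (220, 0, -51, 96), (221, 1, -51, 92), (222, 1, -52, 90), (223, 10, -48, 81), (224, -6, -55, 87), (225, -13, -57, 88), (226, -21, -61, 90), (227, -23, -62, 88), (228, -23, -62, 85), (229, -21, -62, 80), (230, -16, -60, 73), (231, -21, -62, 74)]
352 [(208, 1116, 350, -494), (209, 1143, 359, -516), (210, 40, -46, 110), (211, 40, -46, 106), (212, 43, -45, 101), (213, 14, -56, 115), (214, 6, -59, 116), (215, -2, -62, 118), (216, 3, -61, 111), (217, 0, -62, 110), (218, -11, -66, 113), (219, -5, -65, 106), (220, -6, -66, 104), (221, -7, -66, 101), (222, -9, -67, 99), (223, -6, -66, 94), (224, -8, -67, 92), (225, -9, -68, 89), (226, -5, -67, 84), (227, -1, -66, 78), (228, 4, -64, 71), (229, 3, -65, 69), (230, 4, -65, 65), (231, 3, -66, 62)]
```

Peel confirmed: the front right corner is at ≈121 mm and the back left at ≈96–99 mm (nested height 100). The second rim is still at 86. Now I pull the left side past its clip and lift out.

Run:
```python
from h import *
from st import *
R=np.load("Rg.npy");p0=np.load("p0.npy")
for th,l in ((.19,2),(.21,4),(.22,8),(.22,12),(.22,18),(.22,26)):
    p,Q=peel(p0,R,th,l)
    g=movel(p,Q,max_speed=30,guard=60);s=st("th %.2f l %d %s"%(th,l,g))
    if g or s["finger_gap"]<5: break
wait(.1)
w=camera("wrist");cv2.imwrite("pics/w14.png",w["image"]);np.savez("w14.npz",**w)
c=camera("scene");cv2.imwrite("pics/s14.png",cv2.resize(c["image"][170:275,280:400],None,fx=5,fy=5,interpolation=cv2.INTER_CUBIC));np.savez("s14.npz",**c)
```

```text
th 0.19 l 2 False 27.23 pos [ 353.1 -409.    88.6] F [ 5.2 -2.6 -2.8] gap 8.2
th 0.21 l 4 False 27.54 pos [ 352.6 -409.4   93.2] F [ 3.2 -3.8 -2.6] gap 8.0
th 0.22 l 8 False 27.87 pos [ 351.8 -409.5   98.6] F [-0.9 -3.2  2.3] gap 7.7
th 0.22 l 12 False 28.15 pos [ 352.5 -409.3  102.8] F [-0.4 -3.4 -0.5] gap 8.1
th 0.22 l 18 False 28.5 pos [ 352.7 -409.2  108.9] F [-1.  -3.  -1.5] gap 8.0
th 0.22 l 26 False 28.92 pos [ 353.  -409.   116.8] F [ 0.5 -0.6 -0.6] gap 8.3
```

View pics/w14.png

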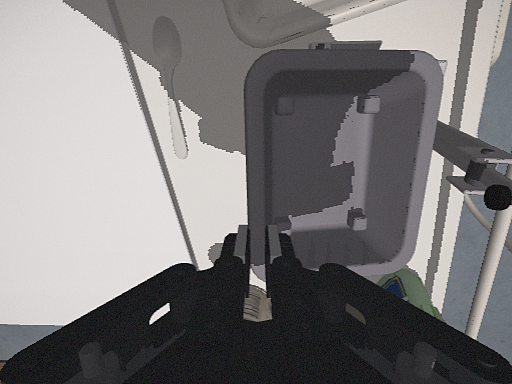

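View pics/s14.png

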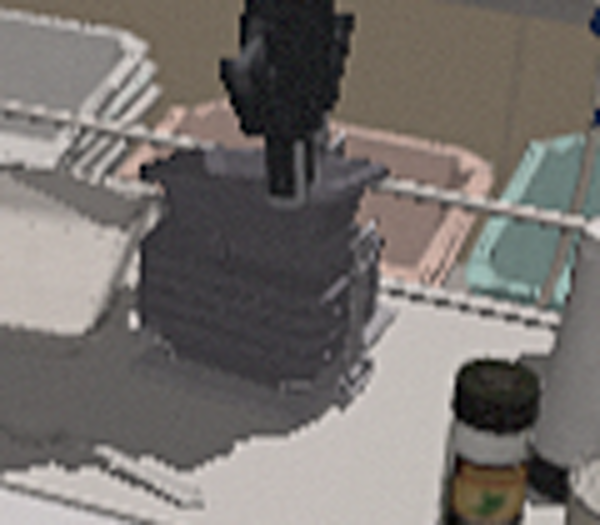

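The tray is free of both clips: it hangs clear of the stack with the other four in place, and the gap is still 8.3. Now I lift higher, level it and measure the tilt.

Run:
```python
from h import *
from st import *
R=np.load("Rg.npy");p0=np.load("p0.npy")
for th,l in ((.22,60),(.0,95)):
    p,Q=peel(p0,R,th,l); g=movel(p,Q,max_speed=70,guard=60);s=st("th %.2f l %d %s"%(th,l,g))
wait(.25)
w=camera("wrist");cv2.imwrite("pics/w15.png",w["image"]);np.savez("w15.npz",**w)
c=camera("scene");cv2.imwrite("pics/s15.png",cv2.resize(c["image"][130:275,250:440],None,fx=3.8,fy=3.8,interpolation=cv2.INTER_CUBIC));np.savez("s15.npz",**c)
t=camera("top");np.savez("t15.npz",**t)
```

```text
th 0.22 l 60 False 29.75 pos [ 352.8 -409.1  150.8] F [-0.   0.2 -0.9] gap 8.1
th 0.00 l 95 False 30.2 pos [ 355.8 -406.   156.2] F [-0.4  1.1 -0.6] gap 8.3
```

View pics/w15.png

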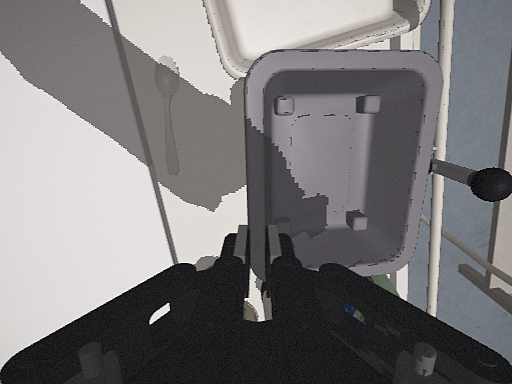

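View pics/s15.png

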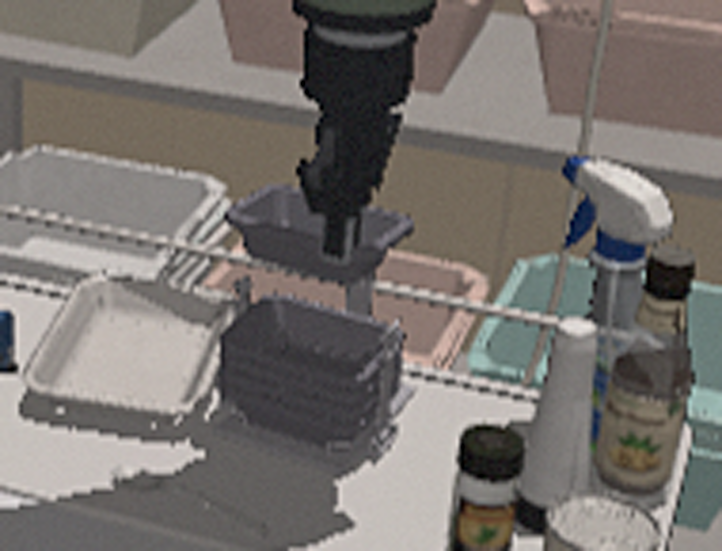

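One tray is out and held, with four still in the holder and the ball still upright at wrist (490,184). I'll fit the rim plane for tilt and offset, and re-measure the drip tray.

```bash
cat > tilt.py <<'E'
from h import *
def tilt(w,zlo,zhi,excl_tip=None):
    v,u=np.mgrid[0:384,0:512];P=world(w,u,v)
    # inner-floor & rim: pick rim by strip test on pixel region above the fingers
    m=(w["range_z"]>0)&(P[...,2]>zlo)&(P[...,2]<zhi)&(v<225)&(u>200)&(w["image"].max(-1)>45)
    q=P[m]
    for _ in range(3):
        A=np.c_[q[:,:2]-q[:,:2].mean(0),np.ones(len(q))];k,*_=np.linalg.lstsq(A,q[:,2],rcond=None)
        r=q[:,2]-A@k;q=q[abs(r)<3]
    return k,q
E
python3 - <<'E'
from tilt import *
w=dict(np.load("w15.npz"))
k,q=tilt(w,184,206);e=q-C
print("rim plane slope",k[:2],"tilt",np.hypot(*k[:2]),"n",len(q),"z mean",k[2],"along hx",k[:2]@HX[:2],"hy",k[:2]@HY[:2])
print("rim hx",np.percentile(e@HX,[.5,99.5]),"hy max",np.percentile(e@HY,99.5))
k,f=tilt(w,150,172);print("floor slope",k,len(f))
for n in ("t15","s15","w15"):
    c=dict(np.load(n+".npz"));v,u=np.mgrid[0:384,0:512];P=world(c,u,v);x,y,z=P[...,0],P[...,1],P[...,2]
    m=(c["range_z"]>0)&(z>1)&(z<14)&(y>-290)&(y<-150)&(x>330)&(x<510)&(c["image"].min(-1)>90)
    m=cv2.morphologyEx(m.astype(np.uint8),cv2.MORPH_OPEN,np.ones((3,3)))
    _,l,s,_=cv2.connectedComponentsWithStats(m)
    if len(s)<2: continue
    i=1+np.argmax(s[1:,4]);m=l==i;qq=world(c,u[m],v[m],3.)[:,:2].astype(np.float32);r=cv2.minAreaRect(qq);print(n,"drip floor",s[i,4],np.round(r[0],1),np.round(r[1],1),round(r[2],1))
E
```

```text
rim plane slope [-0.11528398  0.01594071] tilt 0.11638085442665935 n 6739 z mean 190.89788729518858 along hx -0.11637993750086152 hy -0.0004619787601639321
rim hx [-52.564545    38.09180973] hy max 63.50307613922085
floor slope [1.27177456e-02 4.21285950e-02 1.57004392e+02] 7857
t15 drip floor 25 [ 428.5 -170.2] [21.7 17.9] 1.0
s15 drip floor 129 [ 448.9 -162.4] [150.1  26. ] 9.9
w15 drip floor 758 [ 459.7 -267.5] [102.4  10.2] 8.4
```

The two fits disagree: wall pixels contaminate the rim band. I'll sample rim points directly, and get the drip centre from its bright floor in the unobstructed first top view.

Run:
```python
from h import *
w=dict(np.load("w15.npz"))
pts=[];
for uu,vv in [(280,61),(320,60),(360,60),(400,61),(257,100),(257,140),(257,180),(258,210),(434,90),(428,130),(422,170),(416,210),(300,120),(340,130),(300,180),(330,170)]:
    a=world(w,*[g.ravel() for g in np.meshgrid(np.arange(uu-2,uu+3),np.arange(vv-2,vv+3))]);p=np.median(a,0);e=p-C;pts.append(p)
    print((uu,vv),"hx %.0f hy %.0f z %.1f"%(e@HX,e@HY,p[2]))
for sl in (slice(0,12),slice(12,16)):
    q=np.array(pts[sl]);A=np.c_[q[:,:2]-q[:,:2].mean(0),np.ones(len(q))];k,*_=np.linalg.lstsq(A,q[:,2],rcond=None);print(k,"resid",np.round(q[:,2]-A@k,1))
c=dict(np.load("top0.npz"))
g=c["image"][145:225,255:330].min(-1);m=(g>185).astype(np.uint8)
for th in (165,175,185,195):
    m=(g>th).astype(np.uint8);_,l,s,ce=cv2.connectedComponentsWithStats(m);i=l[40,35]
    mm=(l==i);v,u=np.nonzero(mm);qq=world(c,u+255,v+145,4.)[:,:2].astype(np.float32);r=cv2.minAreaRect(qq);print(th,s[i],np.round(r[0],1),np.round(r[1],1),round(r[2],1))
z=np.array([[130,130],[322,103],[357,408],[165,432]])/7+[255,145]
print("hand floor centre",world(c,z[:,0],z[:,1],4.).mean(0))
```

```text
(280, 61) hx -37 hy 58 z 192.5
(320, 60) hx -18 hy 58 z 190.4
(360, 60) hx 1 hy 59 z 187.8
(400, 61) hx 21 hy 59 z 185.3
(257, 100) hx -47 hy 41 z 193.6
(257, 140) hx -47 hy 23 z 193.3
(257, 180) hx -47 hy 3 z 193.5
(258, 210) hx -46 hy -14 z 193.4
(434, 90) hx 41 hy 46 z 183.2
(428, 130) hx 42 hy 27 z 182.6
(422, 170) hx 42 hy 5 z 182.6
(416, 210) hx 43 hy -18 z 182.1
(300, 120) hx -21 hy 31 z 157.2
(340, 130) hx 5 hy 25 z 154.0
(300, 180) hx -19 hy -7 z 157.2
(330, 170) hx 0 hy -1 z 154.7
[-1.20205923e-01  2.32980318e-02  1.88351927e+02] resid [ 0.   0.2 -0.1 -0.1 -0.  -0.3  0.1  0.1  0.2 -0.1  0.1 -0.1]
[-1.25037355e-01  1.21563753e-02  1.55787400e+02] resid [-0.   0.   0.  -0.1]
165 [  19   16   31   46 1162] [ 432.1 -217.5] [156.9  96.7] 7.7
175 [  19   16   31   45 1107] [ 432.5 -217.5] [153.7  94.7] 8.1
185 [   0    0   75   80 5425] [ 429.3 -230.9] [285.7 268.4] 1.0
195 [   0    0   75   80 6000] [ 429.3 -230.9] [285.7 268.4] 1.0
hand floor centre [ 432.22012831 -221.27534849    4.        ]
```

Clean measurement: the tray tilts 0.122 rad, back edge low, and the rim and floor fits agree. Drip centre from the floor is (432,-218) and from the rim (425,-220), so I take (429,-219). Next I tilt the tool to level the tray, carry it over and lower it.

Run:
```python
from h import *
from st import *
R=np.load("Rg.npy");Rn=Rot.from_rotvec(-.121*HY).as_matrix()@R;np.save("Rn.npy",Rn)
tip=H(-45.2,-36,185); D=np.array([429,-219,0.])
end=D-43*HX-36*HY
a=tcp(tip,Rn); b=tcp(end+[0,0,185],Rn); d=tcp(end+[0,0,127.5],Rn)
print([inverse_kinematics(x,Rn) for x in (a,b,d)])
movel(a,Rn,max_speed=60);movel(b,Rn,max_speed=90);movel(d,Rn,max_speed=60);wait(.4);st("end")
w=camera("wrist");cv2.imwrite("pics/w16.png",w["image"]);np.savez("w16.npz",**w)
c=camera("scene");cv2.imwrite("pics/s16.png",cv2.resize(c["image"][130:275,250:440],None,fx=3.8,fy=3.8,interpolation=cv2.INTER_CUBIC));np.savez("s16.npz",**c)
c=camera("top");cv2.imwrite("pics/t16.png",cv2.resize(c["image"][140:230,230:380],None,fx=5,fy=5,interpolation=cv2.INTER_CUBIC));np.savez("t16.npz",**c)
```

```text
[array([ 0.68364751,  0.41011138,  0.13043762,  1.95374701, -0.19752811,
        0.69436801,  0.80606121]), array([ 0.36920953,  0.2756107 ,  0.12771085,  2.16868965, -0.13681057,
        0.58982925,  0.45838686]), array([ 0.39777624,  0.38474989,  0.09699196,  2.21827961, -0.18479698,
        0.43257553,  0.50797597])]
end 34.3 pos [ 384.8 -249.1   99.3] F [ 0.1  0.6 -0.2] gap 7.8
```

View pics/w16.png

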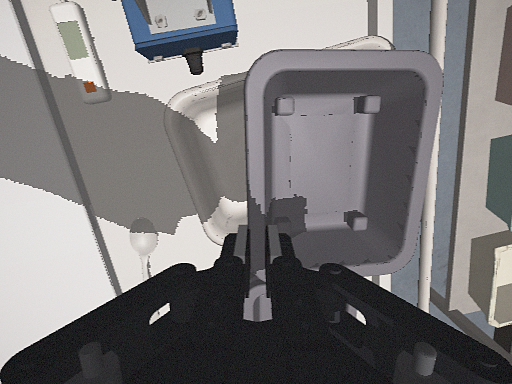

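View pics/s16.png

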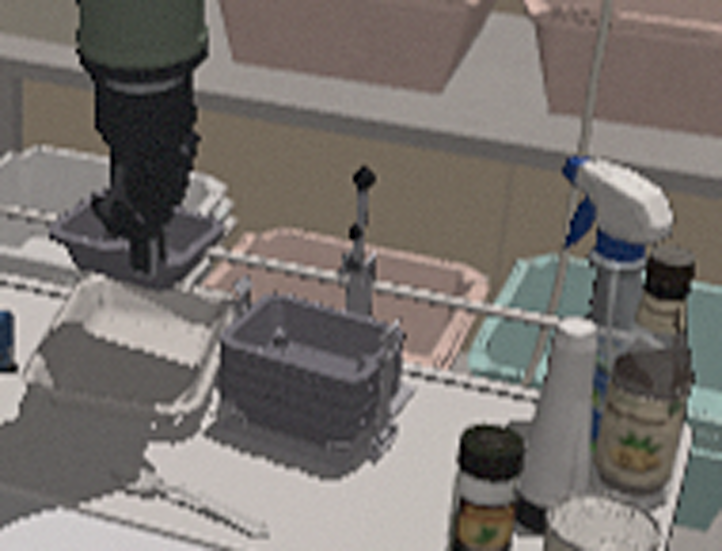

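View pics/t16.png

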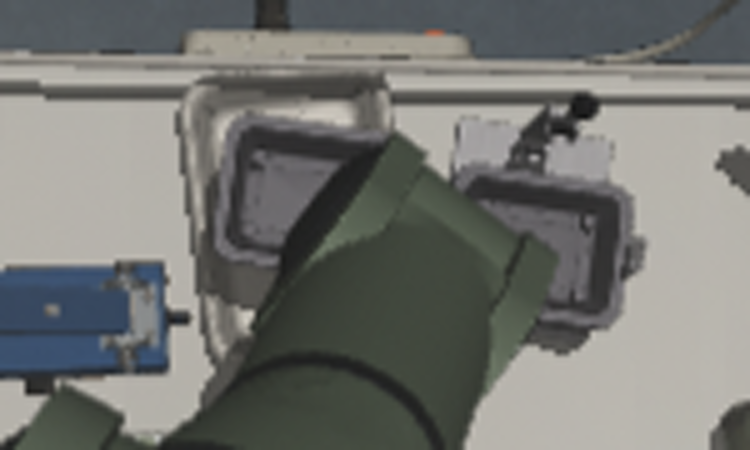

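The tray hangs right way up over the drip tray, the lever is upright (scene crop (363,178)), and four trays remain. Final numeric checks: tilt, height, position, and whether the second tray is seated.

Run:
```python
from h import *
w=dict(np.load("w16.npz"));pts=[]
for uu,vv in [(280,61),(320,60),(360,60),(400,61),(257,100),(257,140),(257,180),(258,210),(434,90),(428,130),(422,170),(414,210)]:
    a=world(w,*[g.ravel() for g in np.meshgrid(np.arange(uu-2,uu+3),np.arange(vv-2,vv+3))]);pts.append(np.median(a,0))
q=np.array(pts);A=np.c_[q[:,:2]-q[:,:2].mean(0),np.ones(12)];k,*_=np.linalg.lstsq(A,q[:,2],rcond=None)
print("tilt",np.hypot(*k[:2]),k,"resid",np.abs(q[:,2]-A@k).max())
e=q;fr=(q[4:8]@HX).mean();bk=(q[8:12]@HX).mean();lf=(q[:4]@HY).mean()
ctr=HX*(fr+bk)/2+HY*(lf-57.5);print("tray centre",ctr,"underside z",k[2]-36)
# second tray + drip in top view
c=dict(np.load("t16.npz"));v,u=np.mgrid[0:384,0:512];P=world(c,u,v);g=P-C;hx=g@HX;hy=g@HY;z=P[...,2]
m=(c["range_z"]>0)&(abs(hx)<58)&(abs(hy)<58)&(z>79)&(z<93)
p=world(c,u[m],v[m],86.)-C;print("2nd rim z",np.median(z[m]),"hx",np.percentile(p@HX,[1,99]),"hy min",np.percentile(p@HY,1))
s=dict(np.load("s16.npz"));P=world(s,u,v);g=P-C;hx=g@HX;hy=g@HY;z=P[...,2]
m=(s["range_z"]>0)&(abs(hx)<56)&(abs(hy)<58)&(z>70)&(z<100);print("scene top-of-stack z pct",np.percentile(z[m],[80,90,95,98]))
p=world(s,u[m],v[m],86.)-C
m=(s["range_z"]>0)&(hx>40)&(hx<110)&(abs(hy)<15)&(z>180)&(z<215)&(s["image"].max(-1)<60);print("ball",m.sum(),np.median(hx[m]),np.median(z[m]))
# drip left edges: shift between before and now
c0=dict(np.load("top0.npz"))
a=c0["image"][150:180,262:272].astype(float);b=c["image"][150:180,262:272].astype(float);print("drip left edge diff",np.abs(a-b).mean())
```

```text
tilt 0.0017886562204996283 [-6.18784355e-04  1.67821244e-03  1.36481157e+02] resid 0.39849101637116746
tray centre [ 427.39959374 -218.73098877    0.        ] underside z 100.48115693788995
2nd rim z 85.69030124090978 hx [-50.69142192  48.77050196] hy min -57.86086699600397
scene top-of-stack z pct [86.37870649 87.48409926 88.39952031 89.08442877]
ball 26 73.434559432262 194.47802071425178
drip left edge diff 1.3211111111111111
```

Everything agrees: tilt 0.002 rad, underside at 100.5 mm, tray centre within a few mm of the drip centre, second rim at 86 mm, lever ≈1.55 rad. Handing in.

Run:
```python
from st import *
s=st("pre");print(np.abs(s["qvel"]).max())
print(finish_job())
```

```text
pre 34.45 pos [ 384.8 -249.1   99.2] F [ 0.2 -0.1  0. ] gap 8.1
0.0019057857603489415
the job is handed in; nothing more can be done
None
```

I handed the job in at about 34.5 s, with the top tray held level over the drip tray. No verdict was reported.

**What I did**
- I swung the hold-down lever upright.
- I pinched the top tray's front rim near its right corner and rotated it out about the back left corner. At that point the right front corner was about 21 mm up and the back left corner still at its nested height.
- I lifted it past both clips, levelled it and carried it over.

**Last checks**

| Check | Measured |
|---|---|
| Tray tilt | 0.002 rad |
| Underside above the table | 100.5 mm |
| Tray centre | (427, -219) |
| Drip tray centre | about (429, -219), known to about 4 mm |
| Second tray's rim height | about 86 mm (nominal 86), in place sideways |
| Lever angle | about 1.5 rad |
| Gripper gap | about 8 mm, arm at rest |

The drip tray's edge looks unmoved compared with the first picture. I did not measure the spice jar and tape roll again; the arm only passed that side high, at the start.

**What went wrong or disagreed**
- **TCP position:** the real fingertips sit about 28–31 mm behind the reported TCP. The cameras gave 31 mm and a touch on the tray floor gave 27.6 mm. The first clamp on the lever ball closed above it for this reason, and I worked from 28.5 mm afterwards.
- **Lever:** the second grip on the ball slid off at about 0.95 rad, so I pushed the lever the rest of the way with closed fingers. The first push tripped the force guard on contact, and the slower retry worked.
- **Grip tilt:** the tray hung 0.12 rad off level in the pinch, which I corrected by tilting the tool.
- **Drip tray centre:** my two estimates, from its floor and from its rim, differed by about 7 mm.

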